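Take a tenon length off the story stick with sprung dividers

TASK

A tool handle is to get the brass ferrule that stands on the leather pad, so its tenon must be as long as that ferrule. Pick up the sprung dividers by their two finger rests, squeeze them and set their two points on the pair of joined lines on the story stick that marks this ferrule's length, one point on each line, just touching or a few millimetres above the wood, without pushing the stick about or disturbing the ferrules. Finish while still holding the dividers there, with that gap kept steady: do not let go or put them down.

Things in the scene. Friction and masses are not known exactly. Their poses are not given: they have to be found in the camera images.
- dividers: loose bow-spring dividers (large sprung tweezers with turned-down points), steel, 170 mm long, 0.12 kg, lying flat, spring bow towards the robot. Two straight legs leave the pivot in a V: finger rests 80 mm, points 150 mm from it; released, the points stand 60 mm apart. Origin midway between the released rests, level with the points; z up; the frame is fixed to the left leg, x 0.2 rad to that leg's right
- rest_left (a point): finger rest on the left (+y) leg: upright round boss, 16 mm diameter, 8 to 32 mm above the level of the points; this is its centre, 20 mm above that level. Width over the outsides of both rests = 16 mm + 0.533 x gap between the points: 48 mm released
- rest_right (a point): the same on the right (-y) leg. Squeezing force at the rests: 1.5 N at first, 4 N at a gap of 44 mm, 6 N at 32 mm, 8 N at 20 mm; smallest gap 11 mm
- point_left (a point): tip of the turned-down point of the left leg; it touches the bench as it lies. The leg runs 18 mm above the tips there
- point_right (a point): the same of the right leg. Squeezing the rests turns the legs about the pivot and closes the points. Pinched at both rests the dividers balance and lift level; they spring open when the grip opens
- story_stick: loose planed wooden lath, 40 (x) x 210 (y) x 18 (z) mm, 0.25 kg, lying flat; origin at the centre of its underside, y along it, roughly to the robot's left. Six dark lines 1.4 mm wide run across its upper face in three pairs, each pair joined by a thin line along the middle. The dark dot at y = +95 mm is a hanging hole
- stick_top (a point): centre of the lath's upper face, 18 mm above the bench, axes as the lath's. Pairs of lines: y = -72 and -52 mm (20 mm apart, for the short ferrule), y = -28 and +4 mm (32 mm, medium ferrule), y = +28 and +72 mm (44 mm, long ferrule)
- leather_pad: fixed brown oval leather pad, 52 x 111 x 9 mm, lying flat; origin at the centre of its underside. Exactly one ferrule stands on it; the two others stand on a fixed 9 mm plywood board (130 x 70 mm) near by
- ferrule_short_mid (a point): loose brass ferrule, a plain tube of 24 mm outside diameter and 20 mm long, standing on end; the point is its centre, half-way up. It stands on a surface 9 mm above the bench
- ferrule_medium_mid (a point): loose brass ferrule, a plain tube of 24 mm outside diameter and 32 mm long, standing on end; the point is its centre, half-way up. It stands on a surface 9 mm above the bench
- ferrule_long_mid (a point): loose brass ferrule, a plain tube of 24 mm outside diameter and 44 mm long, standing on end; the point is its centre, half-way up. It stands on a surface 9 mm above the bench
There are look-alikes about, which are no part of the job. What is meant by the leather_pad is not blue, and is the larger of those in its own colour.

How it is judged:
By the outcome, as a careful person would: the job done as asked, in the order asked, and still so for the second after the job is handed in, while the arm keeps its last pose, push and grip.
It also fails if it takes over 45 s, if anything falls off the work surface, if the arm or the gripper's body presses on something with over 40 N, if the wrist force passes 120 N, or if a joint passes its speed limit or range.

ROBOT

A 6-joint arm with a two-finger parallel gripper is mounted at the origin on a cart in front of the work surface, level with it; the furniture and walls round the work are solid. World frame = base frame: x ahead of the robot, y to its left, z up, the work surface at z = 0. Lengths are in m, angles in rad, forces in N, time in s.
With the tool pointing down it reaches from about 0.325 to 0.875 m from the base axis. Payload 4.4 kg.
Tool frame: the origin (TCP) lies on the centre line of the jaws, within the pads' length; the fingertips stand 17 mm ahead of it and the grasp point (between the pads) lies 2 mm behind it; x points along the fingers, y is the direction in which the jaws open and shut, and the axes are right-handed (so a half turn about x gives the same grasp; the last joint's range is limited). The gripper opens to 85 mm and grips with 20 to 120 N. Pads are 22 mm wide; open, the fingers measure 114 mm over their backs; the gripper's body (76 mm by 85 mm) begins 54 mm behind the grasp point. The pads swing forward as they close: fully open they stand 13 mm farther back than shut.
Start: joints at [-1.331, 0.207, 1.542, -0, 1.393, -0.15], TCP at [0.218, -0.532, 0.248] pointing down, gripper open.
Joint ranges: [-2.73, 2.73], [-0.86, 2.22], [0.23, 2.46], [-1.11, 4.25], [0.08, 2.63], [-2.82, 2.82]. Speed limits (rad/s): [2.79, 2.79, 3.14, 3.14, 3.14, 3.14].

INTERFACE

Orientations are given as a unit quaternion [x, y, z, w].
In Python, from bench import * gives the robot as it stands.
- The arm moves only by the shell command python3 -m jog 'ROWS' [FORCE]. ROWS is JSON, a list of rows, each a list of 3 entries, a list of its own where there are three numbers: the shift along the tool's x, y, z in m, then the turn, a rotation vector about the tool's x, y, z in degrees, then the opening, from 0 (shut) to 1 (fully open). In form: [[[tx, ty, tz], [ax, ay, az], claw], ...]. A call has 1 to 12 rows; each row is the pose to reach, as a shift and turn from the pose measured when the call began, along the tool's axes at that moment; what a row does not reach only later rows make up. A row lasts 1/10 s, in which the tool goes at most 50 mm and 8.59 degrees, less where a joint would pass 70% of its speed; a pose out of reach is approached as far as the arm can. A call with a gripper value outside its range is refused whole. The fingers move at their own pace and stop on an object; FORCE is the grip in N (left out, the last holds). Time passes only in rows, so rows that repeat a pose let the fingers close. It gives the time, the measured TCP pose, the force and the opening at its end, in the units of the state.
- get_state(): the state, without advancing time (a new reading comes with each control period).
- capture(name): name is "scene" or "top"; returns a dict with "frame" (384x512x3 uint8, red, green, blue), "fx", "fy", "cx", "cy" (pixels), "R" (3x3) and "t" (3): a world point X has camera coordinates R X + t. Camera axes: x right, y down, z forward; pixel columns grow to the right and rows downward; lengths in m; the calibration is good to about 2 mm. A picture is of the moment at which its call begins. There is no depth.
- hand_in(): hands the job in, once; it reports no verdict.
The state is a dict: "time_s": time; "joint_positions": joint angles; "joint_vel": joint speeds; "joint_torque": joint torques, N m; "tool_pos": TCP position; "eef_rot": TCP orientation; "wrist_force": force on the tool from outside, world axes, zero at the start; "moment": the same for the moment, N m; "width": finger opening in m.
Only numpy, scipy, OpenCV 4.12 (cv2) and the standard library are available. Lean on these libraries where they do the work, as an engineer would, in place of code of your own. Each camera call takes 0.05 s, during which the arm holds its last target. There are 200 camera calls.

## Working session

There is one attempt and no reset: what is moved stays moved. The work goes in short steps, Python scripts to look and compute and a shell command to move; the robot and the scene stay as the last step left them, time stands still between calls to the robot, and variables do not carry over. Pictures are saved under pics/ and viewed, about 8 in all and at most 12, crops included, and the job is handed in when it is done.

```bash
mkdir -p pics; cat > h.py <<'E'
from bench import *
import numpy as np, cv2
from scipy.spatial.transform import Rotation as Rn
def snap(n,f=None):
    c=capture(n)
    if f: cv2.imwrite('pics/'+f,c['frame'][:,:,::-1])
    return c
def ray(c,u,v,z):
    R=np.array(c['R']);t=np.array(c['t'])
    d=R.T@np.array([(u-c['cx'])/c['fx'],(v-c['cy'])/c['fy'],1]);o=-R.T@t
    return o+d*(z-o[2])/d[2]
def proj(c,X):
    p=np.array(c['R'])@np.array(X)+np.array(c['t'])
    return np.array([c['fx']*p[0]/p[2]+c['cx'],c['fy']*p[1]/p[2]+c['cy']])
E
python3 - <<'E'
from h import *
import pickle
D={}
for n in('scene','top'):
    c=snap(n);D[n]=c
    cv2.imwrite(f'pics/{n}0.png',cv2.resize(c['frame'][:,:,::-1],(800,600),interpolation=cv2.INTER_CUBIC))
    print(n,c['fx'],c['cx'],c['cy'],np.array(c['R']).round(3).tolist(),np.array(c['t']).round(3))
pickle.dump(D,open('c0.pkl','wb'))
print(get_state())
E
```

```text
scene 410.14058164033423 256.64082612816475 196.16689584790777 [[-0.632, -0.775, 0.006], [-0.458, 0.367, -0.809], [0.625, -0.514, -0.587]] [0.387 0.222 0.742]
top 468.922830789574 266.22067283764983 200.4278676738905 [[0.02, -1.0, -0.008], [-0.992, -0.019, -0.122], [0.121, 0.01, -0.993]] [0.08  0.509 1.222]
{'time_s': 0.1, 'joint_positions': array([-1.33148563e+00,  2.07380136e-01,  1.54285834e+00,  4.26938760e-06,
        1.39350767e+00, -1.50508311e-01]), 'joint_vel': array([ 1.24985328e-03, -3.81787490e-05, -4.29568030e-03,  5.77208064e-04,
        1.01713876e-04,  2.33097139e-04]), 'joint_torque': array([-1.25282746e-03, -3.84097803e+01, -2.92549092e+01, -3.41185041e-04,
        4.93603686e-03,  3.85832507e-06]), 'tool_pos': array([ 0.21833729, -0.5312077 ,  0.24719369]), 'eef_rot': array([-0.69368519, -0.1377112 ,  0.69374982, -0.13618982]), 'wrist_force': array([ 0.1841912 , -0.28404237,  1.01517784]), 'moment': array([ 0.02290292, -0.02522941,  0.02609148]), 'width': 0.08549621434315145}
```

View pics/scene0.png

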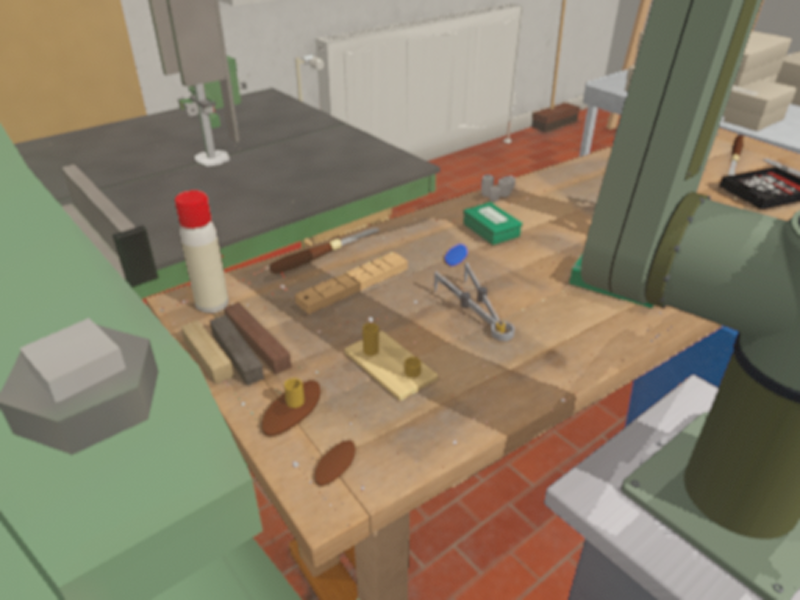

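View pics/top0.png

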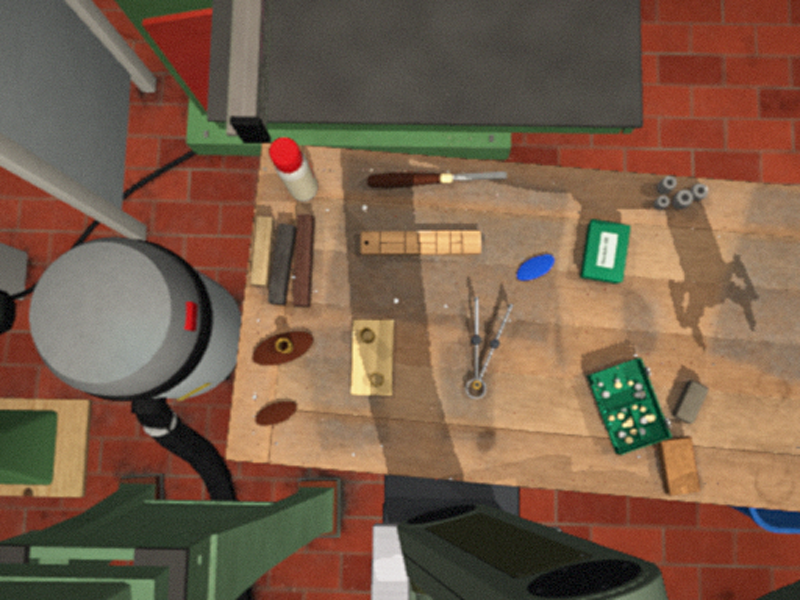

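Candidates for the pad, in 800x600 top pixels: the large brown oval at (283,347), the small brown oval at (277,412) and the blue oval at (536,267). I choose the large brown one, which has a ferrule on it. Next I'll take close crops to measure the ferrules, dividers and stick.

```bash
python3 - <<'E'
import pickle,cv2,numpy as np
D=pickle.load(open('c0.pkl','rb'))
s=D['scene']['frame'][:,:,::-1];t=D['top']['frame'][:,:,::-1]
a=cv2.resize(s[195:285,155:290],None,fx=5.5,fy=5.5,interpolation=cv2.INTER_CUBIC)
cv2.imwrite('pics/fer.png',a)   # origin (155,195) scale 5.5
b=cv2.resize(t[135:260,220:350],None,fx=4.8,fy=4.8,interpolation=cv2.INTER_CUBIC)
cv2.imwrite('pics/div.png',b)   # origin (220,135) scale 4.8
E
```

```text
(no output)
```

View pics/fer.png

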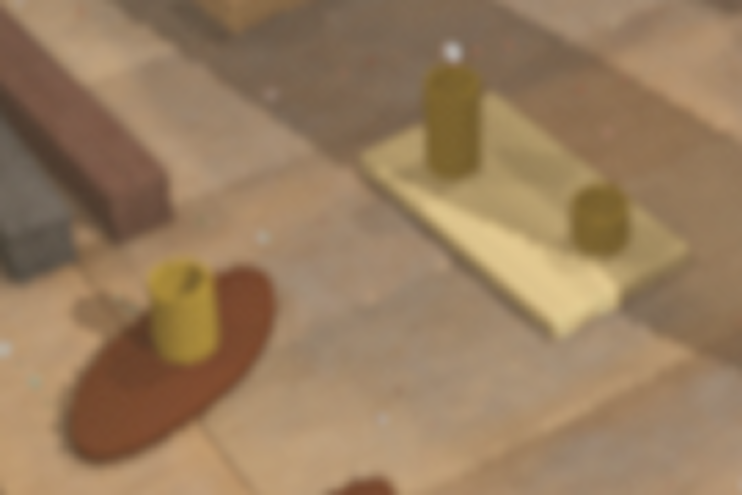

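View pics/div.png

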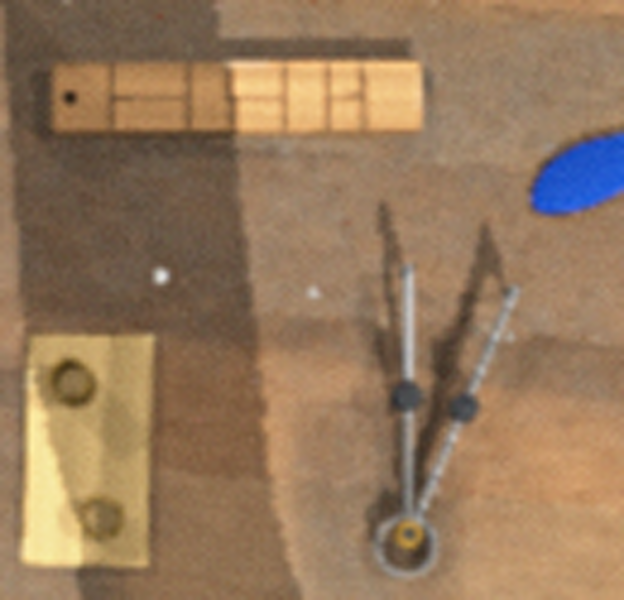

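The board holds the long ferrule, crop (452,120), and the short one, crop (600,218). The pad at crop (170,360) carries one of intermediate height (185,312), about 1.55 times as tall as wide, so it is the **medium** ferrule: 32 mm, lines y = -28 and +4. On the stick the hole is at crop (70,97) and the medium pair at (233,97) and (287,97). The rests are at (407,396) and (464,408).

```bash
cat >> h.py <<'E'
def tool():
    s=get_state();return np.array(s['tool_pos']),Rn.from_quat(s['eef_rot']),s
def plan(pos,yaw):
    """yaw = direction (world angle) of dividers' forward (rests->points). tool x down, tool y along +-lateral."""
    p,R,s=tool()
    for sg in(1,-1):
        y=sg*np.array([-np.sin(yaw),np.cos(yaw),0]);x=np.array([0,0,-1.]);z=np.cross(x,y)
        T=Rn.from_matrix(np.c_[x,y,z]);rv=(R.inv()*T).as_rotvec(degrees=True)
        print('sign',sg,'shift mm',(R.inv().apply(np.array(pos)-p)*1000).round(1),'turn',rv.round(2))
E
python3 - <<'E'
from h import *
import pickle
D=pickle.load(open('c0.pkl','rb'));c=D['top'];f=c['frame'].astype(int)
px=lambda u,v:((u+.5)/4.8-.5+220,(v+.5)/4.8-.5+135)
# rests: dark & bluish, small windows
P=[]
for u,v in((407,396),(464,408)):
    x,y=px(u,v);x0,y0=int(round(x))-5,int(round(y))-5
    w=f[y0:y0+11,x0:x0+11];m=(w.sum(2)<240)&(w[:,:,2]-w[:,:,0]>-8)
    n,l,st,ce=cv2.connectedComponentsWithStats(m.astype(np.uint8));k=1+st[1:,4].argmax()
    q=ce[k]+[x0,y0];print('rest px',q,st[k]);P.append(ray(c,*q,.030)); print(P[-1].round(4), 'click',ray(c,x,y,.03).round(4))
L,Rr=P;mid=(L+Rr)/2;d=L-Rr;fw=np.array([d[1],-d[0]]);yaw=np.arctan2(fw[1],fw[0])
print('mid',mid.round(4),'sep',np.linalg.norm(d),'yaw',yaw)
for n,u,v,z in(('pivot',408,533,.02),('ptL',408,268,.02),('ptR',513,290,.02)): print(n,ray(c,*px(u,v),z).round(4))
w=[ray(c,*px(u,97),.018) for u in(70,112,190,233,287,330,364)]
for a in w: print('line',a.round(4))
# stick mask
h=cv2.cvtColor(c['frame'],cv2.COLOR_RGB2GRAY)
for u,v in((52,65),(52,132),(422,60),(422,131)): print('corner',ray(c,*px(u,v),.018).round(4))
p,R,s=tool();print('tool axes',R.as_matrix().round(3).tolist())
plan([mid[0],mid[1],.15],yaw)
E
```

```text
rest px [303.625 217.   ] [ 3  3  4  5 16]
[ 0.4647 -0.011   0.03  ] click [ 0.4645 -0.0131  0.03  ]
rest px [315.78571429 219.21428571] [ 3  2  5  5 14]
[ 0.4594 -0.0434  0.03  ] click [ 0.4584 -0.0447  0.03  ]
mid [ 0.4621 -0.0272  0.03  ] sep 0.03282277514567785 yaw -0.1618799720570436
pivot [ 0.3891 -0.0151  0.02  ]
ptL [ 0.5377 -0.0136  0.02  ]
ptR [ 0.5263 -0.0728  0.02  ]
line [0.6328 0.1797 0.018 ]
line [0.6333 0.1558 0.018 ]
line [0.6341 0.1113 0.018 ]
line [0.6345 0.0868 0.018 ]
line [0.6351 0.0561 0.018 ]
line [0.6355 0.0316 0.018 ]
line [0.6359 0.0122 0.018 ]
corner [0.6513 0.1905 0.018 ]
corner [0.6124 0.1894 0.018 ]
corner [ 0.658  -0.0206  0.018 ]
corner [ 0.6168 -0.021   0.018 ]
tool axes [[-0.001, 0.38, -0.925], [0.002, -0.925, -0.38], [-1.0, -0.002, -0.0]]
sign 1 shift mm [  98.1 -373.3 -417. ] turn [-1.4839e+02 -1.6000e-01  2.0000e-02]
sign -1 shift mm [  98.1 -373.3 -417. ] turn [3.161e+01 2.000e-02 1.200e-01]
```

```bash
python3 - <<'E'
from h import *
plan([.463,-.0285,.15],-.19)
E
python3 -m jog '[[[0.03,-0.13,-0.14],[11,0,0],1],[[0.06,-0.26,-0.28],[21,0,0],1],[[0.098,-0.373,-0.417],[33,0,0],1],[[0.098,-0.373,-0.417],[33,0,0],1],[[0.098,-0.373,-0.417],[33,0,0],1],[[0.098,-0.373,-0.417],[33,0,0],1],[[0.098,-0.373,-0.417],[33,0,0],1],[[0.098,-0.373,-0.417],[33,0,0],1],[[0.098,-0.373,-0.417],[33,0,0],1],[[0.098,-0.373,-0.417],[33,0,0],1],[[0.098,-0.373,-0.417],[33,0,0],1],[[0.098,-0.373,-0.417],[33,0,0],1]]' 25; python3 - <<'E'
from h import *
plan([.463,-.0285,.15],-.19)
plan([.463,-.0285,.028],-.19)
E
```

```text
sign 1 shift mm [  98.1 -371.8 -417.3] turn [-1.4678e+02 -1.6000e-01  2.0000e-02]
sign -1 shift mm [  98.1 -371.8 -417.3] turn [3.322e+01 2.000e-02 1.200e-01]
time_s: 1.3
tool_pos: [0.4623, -0.0238, 0.149]
eef_rot: [-0.703, 0.063, 0.705, 0.066]
wrist_force: [0.4, -1.6, 0.7]
width: 0.0851
sign 1 shift mm [-1.1  4.5 -1.5] turn [-179.55   -0.29    0.24]
sign -1 shift mm [-1.1  4.5 -1.5] turn [0.45 0.15 0.18]
sign 1 shift mm [120.9   4.9  -1.9] turn [-179.55   -0.29    0.24]
sign -1 shift mm [120.9   4.9  -1.9] turn [0.45 0.15 0.18]
```

```bash
python3 -m jog '[[[0.04,0.005,-0.002],[0.4,0,0],1],[[0.08,0.005,-0.002],[0.4,0,0],0.9],[[0.11,0.005,-0.002],[0.4,0,0],0.8],[[0.127,0.005,-0.002],[0.4,0,0],0.75],[[0.127,0.005,-0.002],[0.4,0,0],0.7],[[0.127,0.005,-0.002],[0.4,0,0],0.66]]' 25; python3 - <<'E'
from h import *
c=snap('scene');d=snap('top')
a=cv2.resize(c['frame'][150:230,250:350,::-1],(800,600)[0:2] if 0 else (500,400),interpolation=cv2.INTER_CUBIC)
b=cv2.resize(d['frame'][170:260,260:350,::-1],(300,300),interpolation=cv2.INTER_CUBIC)
o=np.zeros((400,800,3),np.uint8);o[:,:500]=a;o[:300,500:]=b
cv2.imwrite('pics/g1.png',o);plan([.463,-.0285,.021],-.19)
E
```

```text
time_s: 1.9
tool_pos: [0.463, -0.0285, 0.0219]
eef_rot: [-0.703, 0.066, 0.705, 0.068]
wrist_force: [-0.9, -0.7, 0.9]
width: 0.0562
sign 1 shift mm [ 2.2 -0.1  1.5] turn [-179.95   -0.27   -0.  ]
sign -1 shift mm [ 2.2 -0.1  1.5] turn [ 0.05 -0.    0.17]
```

View pics/g1.png

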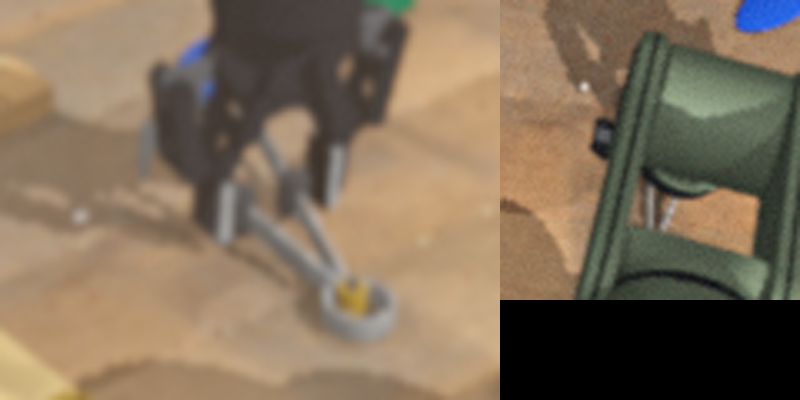

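The fingers straddle both rests, with the left pad close to its rest (245,205) and the right rest at (292,190). Next I'll close onto them.

```bash
python3 -m jog '[[[0.001,0,0.0015],[0,0,0],0.6],[[0.001,0,0.0015],[0,0,0],0.55],[[0.001,0,0.0015],[0,0,0],0.5],[[0.001,0,0.0015],[0,0,0],0.45],[[0.001,0,0.0015],[0,0,0],0.42],[[0.001,0,0.0015],[0,0,0],0.39],[[0.001,0,0.0015],[0,0,0],0.39],[[0.001,0,0.0015],[0,0,0],0.39]]' 25; python3 - <<'E'
from h import *
s=get_state();print(s['width'],s['tool_pos'],s['wrist_force'])
E
```

```text
time_s: 2.8
tool_pos: [0.4658, -0.0284, 0.0245]
eef_rot: [0.706, -0.066, -0.702, -0.068]
wrist_force: [1.6, 4.0, 7.9]
width: 0.0333
0.03333042944421855 [ 0.4658088  -0.02839375  0.0244817 ] [1.63569939 3.95455777 7.86422312]
```

```bash
python3 -m jog '[[[-0.01,0,0],[0,0,0],0.39],[[-0.03,0,0],[0,0,0],0.39],[[-0.05,0,0],[0,0,0],0.39],[[-0.05,0,0],[0,0,0],0.39],[[-0.05,0,0],[0,0,0],0.39]]' 25; python3 - <<'E'
from h import *
s=get_state();print(s['width'],s['tool_pos'],s['wrist_force'])
c=snap('scene');d=snap('top')
a=cv2.resize(c['frame'][130:230,230:355,::-1],(500,400),interpolation=cv2.INTER_CUBIC)
b=cv2.resize(d['frame'][150:270,250:350,::-1],(300,360),interpolation=cv2.INTER_CUBIC)
o=np.zeros((400,800,3),np.uint8);o[:,:500]=a;o[:360,500:]=b
cv2.imwrite('pics/g2.png',o)
R=np.array(c['R']);print('cam',-R.T@np.array(c['t']))
E
```

```text
time_s: 3.3
tool_pos: [0.4655, -0.0287, 0.0748]
eef_rot: [0.707, -0.066, -0.701, -0.068]
wrist_force: [0.2, 0.4, -1.6]
width: 0.0336
0.033619953268269165 [ 0.46554128 -0.02868056  0.07481694] [ 0.1976689   0.40450286 -1.57329001]
cam [-0.11669088  0.60006507  0.61315643]
```

View pics/g2.png

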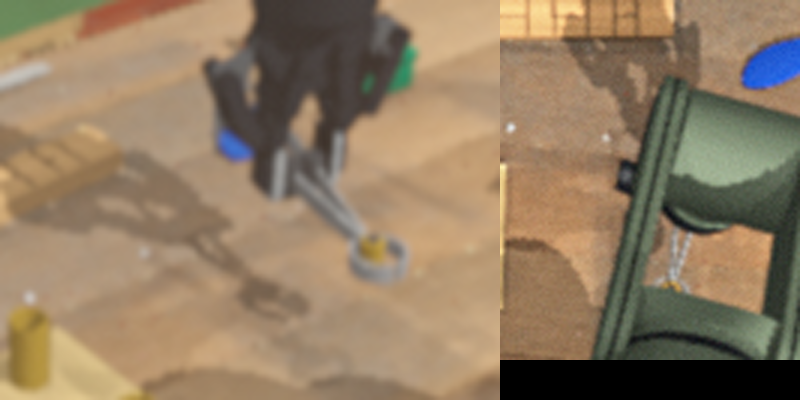

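The dividers are held, with the bow level at picture (378,255) and a measured width of 33.6 mm. The points are hidden behind the fingers. I'll turn the wrist in clear air so the scene camera can see them and check gap and alignment.

```bash
python3 - <<'E'
from h import *
plan([.50,-.03,.15],.65)
E
```

```text
sign 1 shift mm [-76.3  -5.4 -35.6] turn [131.88   0.19   0.38]
sign -1 shift mm [-76.3  -5.4 -35.6] turn [-48.12  -0.31   0.15]
```

```bash
python3 -m jog '[[[-0.02,-0.001,-0.009],[-6,0,0],0.385],[[-0.04,-0.003,-0.018],[-12,0,0],0.385],[[-0.06,-0.004,-0.027],[-18,0,0],0.385],[[-0.076,-0.005,-0.036],[-24,0,0],0.385],[[-0.076,-0.005,-0.036],[-30,0,0],0.385],[[-0.076,-0.005,-0.036],[-36,0,0],0.385],[[-0.076,-0.005,-0.036],[-42,0,0],0.385],[[-0.076,-0.005,-0.036],[-48,0,0],0.385],[[-0.076,-0.005,-0.036],[-48,0,0],0.385],[[-0.076,-0.005,-0.036],[-48,0,0],0.385]]' 25; python3 - <<'E'
from h import *
import pickle
s=get_state();print(s['width'],s['tool_pos'],s['joint_positions'].round(2));plan([.50,-.03,.15],.65)
c=snap('scene');d=snap('top');pickle.dump((c,d,s),open('c3.pkl','wb'))
p=s['tool_pos']
def crop(c,h,w,k):
    q=proj(c,[p[0]+.04,p[1]+.03,p[2]]).astype(int);y,x=max(0,q[1]-h//2),max(0,q[0]-w//2);print('origin',x,y,'scale',k)
    return cv2.resize(c['frame'][y:y+h,x:x+w,::-1],(w*k,h*k),interpolation=cv2.INTER_CUBIC)
o=np.zeros((600,800,3),np.uint8);a=crop(c,100,80,6);o[:,:480]=a;b=crop(d,100,80,4);o[:400,480:]=b
cv2.imwrite('pics/g3.png',o)
E
```

```text
time_s: 4.4
tool_pos: [0.4996, -0.0304, 0.1486]
eef_rot: [0.672, 0.225, -0.669, 0.223]
wrist_force: [0.0, -0.5, -0.7]
width: 0.0331
0.033084629019948866 [ 0.49960789 -0.03039722  0.14859802] [-0.24  0.16  1.82  0.01  1.16  0.69]
sign 1 shift mm [-1.4 -0.1 -0.6] turn [1.7975e+02 1.7000e-01 4.0000e-01]
sign -1 shift mm [-1.4 -0.1 -0.6] turn [-0.25 -0.26  0.11]
origin 236 86 scale 6
origin 263 132 scale 4
```

View pics/g3.png

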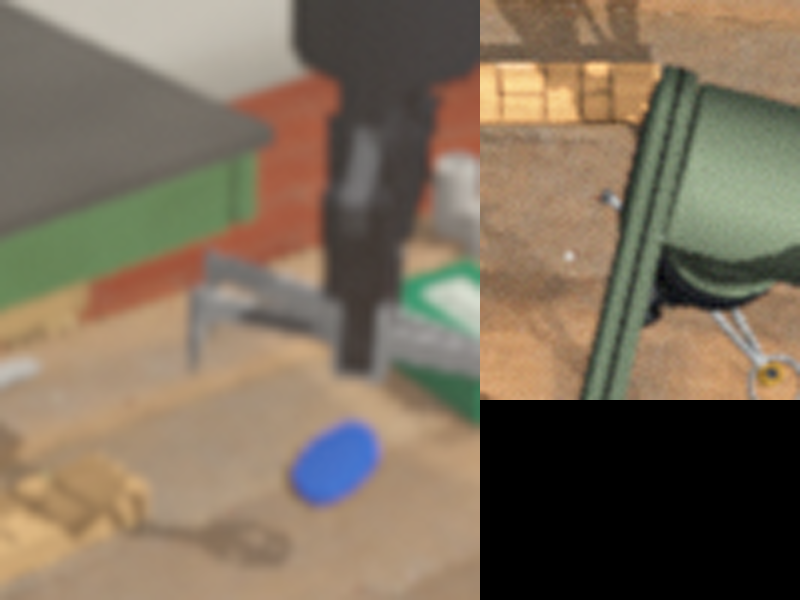

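The scene crop shows the left leg's end at (195,292) with its tip at (195,368), and the right leg's end at about (209,255). The top view shows one leg end at (607,197) and the pivot at (769,373). I'll convert these to the tool frame.

```bash
python3 - <<'E'
from h import *
import pickle
c,d,s=pickle.load(open('c3.pkl','rb'))
p=s['tool_pos'];yaw=.65
f=np.array([np.cos(yaw),np.sin(yaw)]);l=np.array([-f[1],f[0]])
R=Rn.from_quat(s['eef_rot']).as_matrix();f=-R[:2,2];f/=np.linalg.norm(f);l=np.array([-f[1],f[0]])
print('yaw',np.arctan2(f[1],f[0]))
def show(n,c,u,v,o,k,z,x0=0):
    q=((u-x0+.5)/k-.5+o[0],(v+.5)/k-.5+o[1]);X=ray(c,*q,z);e=(X-p)[:2]
    print(n,'fwd %.1f lat %.1f'%(1e3*e@f,1e3*e@l))
for dz in(-.0245,-.021):
    z=p[2]+dz;print('tipz',z)
    show('tipL scene',c,195,368,(236,86),6,z)
    show('endL scene',c,195,291,(236,86),6,z+.019)
    show('endR scene',c,209,255,(236,86),6,z+.019)
    show('end top',d,607,197,(263,132),4,z+.02,480)
    show('pivot top',d,769,373,(263,132),4,z+.02,480)
# expected
for n,e in(('tipL',(69,16)),('tipR',(69,-16)),('pivot',(-79,0))):
    X=[*(p[:2]+np.array(e)[0]*f/1e3+np.array(e)[1]*l/1e3),p[2]-.0245]
    q=proj(c,X);print(n,'expected scene crop',((q-[236,86]+.5)*6).round(0))
E
```

```text
yaw 0.6457070749836306
tipz 0.12409801995010444
tipL scene fwd 66.7 lat 14.3
endL scene fwd 73.7 lat -15.3
endR scene fwd 75.1 lat -48.7
end top fwd 65.0 lat 14.6
pivot top fwd -78.9 lat -0.8
tipz 0.12759801995010445
tipL scene fwd 65.4 lat 20.5
endL scene fwd 72.4 lat -8.7
endR scene fwd 73.7 lat -41.8
end top fwd 64.7 lat 15.1
pivot top fwd -78.9 lat -0.3
tipL expected scene crop [189. 370.]
tipR expected scene crop [206. 333.]
pivot expected scene crop [560. 396.]
```

```bash
python3 - <<'E'
from h import *
c=snap('scene')
f=c['frame'][120:155,260:310,::-1]
cv2.imwrite('pics/g4.png',cv2.resize(f,None,fx=16,fy=16,interpolation=cv2.INTER_LANCZOS4))
E
```

```text
(no output)
```

View pics/g4.png

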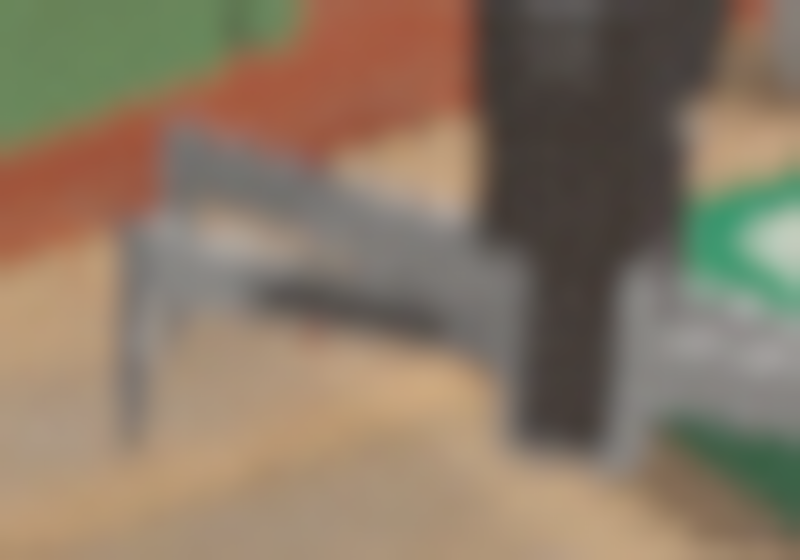

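The left tip is at (128,445) and the right tip just shows near (178,335) behind the left leg. Both fit a level hold, gap of about 32 mm, tips about 24.5 mm below the TCP and 67 mm ahead, lateral offset within 1 mm. Next I'll go above the medium pair.

```bash
python3 - <<'E'
from h import *
plan([.5677,.0706,.07],.026)
E
```

```text
sign 1 shift mm [  79.9  -39.9 -114.4] turn [-144.43   -0.18   -0.37]
sign -1 shift mm [  79.9  -39.9 -114.4] turn [35.57 -0.29  0.14]
```

```bash
python3 -m jog '[[[0,-0.01,-0.03],[7,0,0],0.385],[[0,-0.02,-0.06],[14,0,0],0.385],[[0.02,-0.03,-0.09],[21,0,0],0.385],[[0.04,-0.04,-0.1145],[28,0,0],0.385],[[0.06,-0.04,-0.1145],[35.6,-0.3,0.1],0.385],[[0.08,-0.04,-0.1145],[35.6,-0.3,0.1],0.385],[[0.08,-0.04,-0.1145],[35.6,-0.3,0.1],0.385],[[0.08,-0.04,-0.1145],[35.6,-0.3,0.1],0.385]]' 25; python3 - <<'E'
from h import *
import pickle
s=get_state();print(s['width'],s['tool_pos'],s['wrist_force']);plan([.5677,.0706,.07],.026)
c=snap('scene');d=snap('top');pickle.dump((c,d,s),open('c5.pkl','wb'))
p=s['tool_pos'];m=proj(c,[.635,.07,.03]).astype(int);x,y=m[0]-30,m[1]-28;print('origin',x,y)
cv2.imwrite('pics/g5.png',cv2.resize(c['frame'][y:y+45,x:x+60,::-1],(780,585),interpolation=cv2.INTER_LANCZOS4))
for n,X in(('l+4',(.6347,.0878,.018)),('l-28',(.6355,.0558,.018)),('tL',(.635,.0878,.0455)),('tR',(.635,.0558,.0455))):
    print(n,((proj(c,X)-[x,y]+.5)*13).round())
E
```

```text
time_s: 5.35
tool_pos: [0.5673, 0.0707, 0.0697]
eef_rot: [-0.706, -0.009, 0.708, -0.009]
wrist_force: [0.4, -0.5, -0.9]
width: 0.0331
0.03313277331030676 [0.56734413 0.07071931 0.0696668 ] [ 0.42461577 -0.5066319  -0.8965138 ]
sign 1 shift mm [-0.3  0.1 -0.4] turn [ 1.7995e+02  6.0000e-02 -1.5000e-01]
sign -1 shift mm [-0.3  0.1 -0.4] turn [-0.05  0.09  0.04]
origin 200 142
l+4 [341. 460.]
l-28 [465. 405.]
tL [335. 344.]
tR [463. 292.]
```

View pics/g5.png

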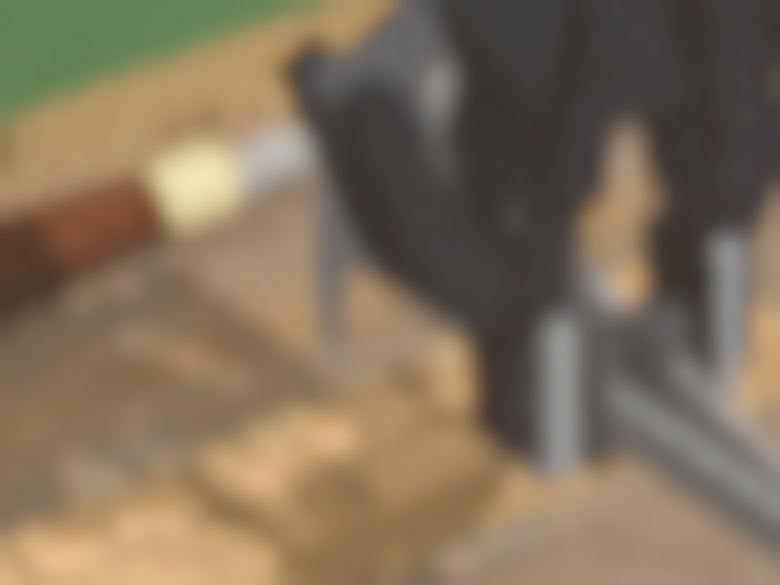

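The left tip is at about (330,360), close to where I projected it (335,344). It may be 2-3 mm lower than assumed, and the lines are blurred in the arm's shadow. I'll descend to about 5 mm nominal clearance and look in both views.

```bash
python3 -m jog '[[[0.01,0,0],[0,0,0],0.385],[[0.018,0,0],[0,0,0],0.385],[[0.022,0,0],[0,0,0],0.385],[[0.022,0,0],[0,0,0],0.385],[[0.022,0,0],[0,0,0],0.385]]' 25; python3 - <<'E'
from h import *
import pickle
s=get_state();print(s['width'],s['tool_pos'],s['wrist_force'])
N=12
cs=[snap('scene') for _ in range(N)];ds=[snap('top') for _ in range(N)]
c,d=cs[0],ds[0]
c['frame']=np.mean([q['frame'] for q in cs],0);d['frame']=np.mean([q['frame'] for q in ds],0)
pickle.dump((c,d,s),open('c6.pkl','wb'))
def crop(c,X,w,h,k):
    m=proj(c,X).astype(int);x,y=m[0]-w//2,m[1]-h//2;print('origin',x,y)
    f=c['frame'][y:y+h,x:x+w,::-1];f=np.clip((f-f.min())*1.5,0,255).astype(np.uint8)
    return cv2.resize(f,(w*k,h*k),interpolation=cv2.INTER_CUBIC),(x,y)
a,oa=crop(c,[.635,.085,.025],45,50,12);b,ob=crop(d,[.625,.0718,.018],80,60,3)
o=np.zeros((600,800,3),np.uint8);o[:,:540]=a;o[:180,540:780]=b
cv2.imwrite('pics/g6.png',o)
for n,X in(('l+4',(.6347,.0878,.018)),('l-28',(.6355,.0558,.018)),('l28',(.634,.1118,.018)),('tL',(.634,.0878,.0225)),('tR',(.634,.0558,.0225))):
    print(n,((proj(c,X)-oa+.5)*12).round(),((proj(d,X)-ob+.5)*3+[540,0]).round())
E
```

```text
time_s: 5.95
tool_pos: [0.5686, 0.0705, 0.049]
eef_rot: [0.708, 0.009, -0.707, 0.009]
wrist_force: [0.2, 0.5, -0.6]
width: 0.0331
0.03309800410582251 [0.56859482 0.07051161 0.0490141 ] [ 0.23833834  0.49177184 -0.63895431]
origin 204 149
origin 233 128
l+4 [267. 340.] [646.  82.]
l-28 [381. 290.] [681.  81.]
l28 [179. 380.] [620.  82.]
tL [268. 324.] [646.  81.]
tR [385. 275.] [681.  82.]
```

View pics/g6.png

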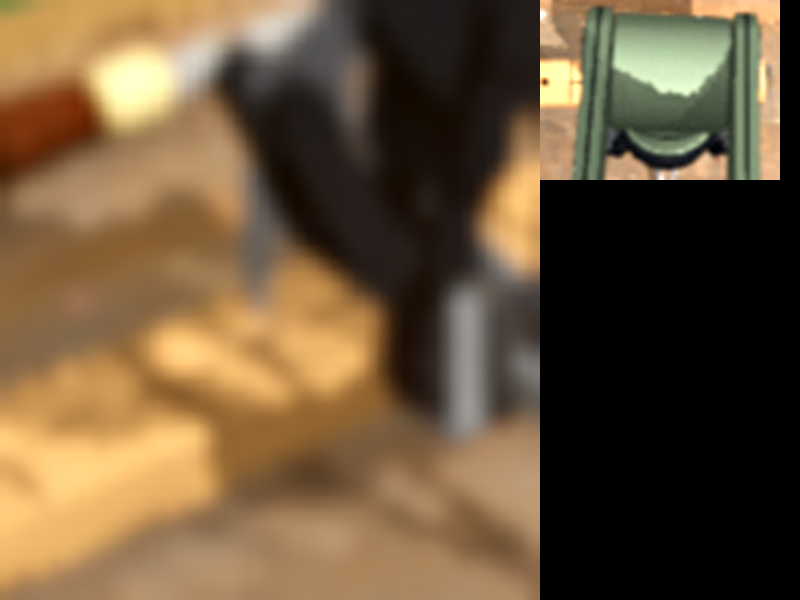

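The left tip is at about (260,312), against a projected (268,324). The top view is blocked by the wrist. To tie this to the lines in the same camera, I'll extract the line positions from the first, unshaded scene picture.

```bash
python3 - <<'E'
from h import *
import pickle
from scipy.signal import find_peaks
from scipy.optimize import minimize_scalar
D=pickle.load(open('c0.pkl','rb'))
s=np.arange(-110,111,.5)/1e3; known=np.array([72,28,4,-28,-52,-72])/1e3
for n in('scene','top'):
    c=D[n];g=cv2.cvtColor(c['frame'],cv2.COLOR_RGB2GRAY).astype(np.float32)
    best=None
    for yaw in np.arange(-.03,.08,.005):
      ex=np.array([np.cos(yaw),np.sin(yaw)]);ey=np.array([-ex[1],ex[0]])
      pr=0
      for xo in (-14,-11,-8,-5,5,8,11,14):
        P=np.array([.6347,.0838])+s[:,None]*ey+xo/1e3*ex
        q=np.array([proj(c,[*a,.018]) for a in P]).astype(np.float32)
        pr=pr+cv2.remap(g,q[:,:1],q[:,1:],cv2.INTER_CUBIC)[:,0]
      pr/=8; hp=pr-cv2.GaussianBlur(pr.reshape(-1,1),(1,61),0,sigmaY=12)[:,0]
      for o in np.arange(-8,8.1,.5)/1e3:
        v=np.interp(known+o,s,hp).mean()
        if best is None or v<best[0]: best=(v,yaw,o,hp)
    v,yaw,o,hp=best;pk=find_peaks(-hp,height=4,distance=6)[0]
    print(n,'score %.1f yaw %.3f offset mm %.1f'%(v,yaw,o*1e3),'minima mm',(s[pk]*1e3),hp[pk].round())
# tip in current scene view and sensitivities, given tip world z options
c,d,st=pickle.load(open('c6.pkl','rb'));p=st['tool_pos']
for u,v in((260,312),(262,318)):
  for z in(.0225,.0245):
    print('tipL',(u,v),z,ray(c,u/12-.5+204,v/12-.5+149,z).round(4))
E
```

```text
scene score -11.2 yaw 0.010 offset mm 4.0 minima mm [-107.   -68.5  -48.5  -24.5    8.5   31.5   76. ] [ -7.  -9. -10. -12. -16. -10. -10.]
top score -26.6 yaw 0.045 offset mm 1.0 minima mm [-107.5  -70.5  -51.   -26.5    5.    28.5   72.5] [-34. -28. -30. -27. -35. -23. -21.]
tipL (260, 312) 0.0225 [0.6392 0.0862 0.0225]
tipL (260, 312) 0.0245 [0.6366 0.088  0.0245]
tipL (262, 318) 0.0225 [0.6369 0.0873 0.0225]
tipL (262, 318) 0.0245 [0.6344 0.089  0.0245]
```

The two cameras disagree by about 3 mm on the line positions. I'll split the difference with +2 mm in y, then touch down gently so the tip height is known. After that the tip and lines can be compared in the scene view alone.

```bash
python3 -m jog '[[[0.001,-0.002,0],[0,0,0],0.385],[[0.002,-0.002,0],[0,0,0],0.385],[[0.003,-0.002,0],[0,0,0],0.385],[[0.004,-0.002,0],[0,0,0],0.385],[[0.004,-0.002,0],[0,0,0],0.385],[[0.004,-0.002,0],[0,0,0],0.385]]' 25; for i in 1; do python3 -c "
from h import *
for _ in range(3): capture('top')
s=get_state();print(s['tool_pos'],s['wrist_force'],s['moment'],s['width'])"; done
python3 -m jog '[[[0.001,0,0],[0,0,0],0.385],[[0.001,0,0],[0,0,0],0.385],[[0.001,0,0],[0,0,0],0.385]]'
python3 -c "
from h import *
s=get_state();print(s['tool_pos'],s['wrist_force'],s['moment'],s['width'])"
python3 -m jog '[[[0.001,0,0],[0,0,0],0.385],[[0.001,0,0],[0,0,0],0.385],[[0.001,0,0],[0,0,0],0.385]]'
python3 -c "
from h import *
s=get_state();print(s['tool_pos'],s['wrist_force'],s['moment'],s['width'])"
```

```text
time_s: 7.75
tool_pos: [0.5687, 0.0725, 0.0452]
eef_rot: [0.708, 0.009, -0.706, 0.009]
wrist_force: [-0.2, 0.1, -0.8]
width: 0.033
[0.56880076 0.07249669 0.04532291] [ 0.20300213 -0.27799103 -1.59025076] [0.00301404 0.002491   0.02795693] 0.032708126248862046
time_s: 8.2
tool_pos: [0.5687, 0.0725, 0.0443]
eef_rot: [0.708, 0.009, -0.706, 0.009]
wrist_force: [-1.0, -0.3, -0.8]
width: 0.0331
[0.56874752 0.0725004  0.04427565] [-1.03447747 -0.31773705 -0.81874487] [ 0.02144587 -0.01927939  0.01467016] 0.03312696157408627
time_s: 8.5
tool_pos: [0.5687, 0.0725, 0.0432]
eef_rot: [0.708, 0.009, -0.706, 0.009]
wrist_force: [0.3, 0.2, -1.0]
width: 0.033
[0.56870238 0.07249415 0.04321581] [ 0.26747934  0.24498596 -1.00536999] [-0.02633351  0.01344349  0.05406643] 0.03300774254142872
```

```bash
P="
from h import *
F=[];M=[]
for _ in range(3):
    capture('top');s=get_state();F.append(s['wrist_force']);M.append(s['moment'])
print(s['tool_pos'].round(4),np.mean(F,0).round(2),np.mean(M,0).round(3),s['width'])"
python3 -c "$P"
python3 -m jog '[[[0.001,0,0],[0,0,0],0.385],[[0.001,0,0],[0,0,0],0.385],[[0.001,0,0],[0,0,0],0.385]]' >/dev/null
python3 -c "$P"
python3 -m jog '[[[0.001,0,0],[0,0,0],0.385],[[0.001,0,0],[0,0,0],0.385],[[0.001,0,0],[0,0,0],0.385]]' >/dev/null
python3 -c "$P"
```

```text
[0.5688 0.0725 0.0433] [-0.2  -0.03 -1.42] [-0.024  0.012  0.017] 0.033429631391732696
[0.5688 0.0725 0.0424] [ 0.3  -0.06 -0.59] [ 0.017 -0.04   0.004] 0.03313990435150417
[0.5688 0.0725 0.0413] [-0.12 -0.08 -0.01] [-0.019 -0.054  0.004] 0.03297937790055223
```

```bash
python3 - <<'E'
from h import *
import pickle
D=pickle.load(open('c0.pkl','rb'))
cs=[snap('scene') for _ in range(10)];c=cs[0];c['frame']=np.mean([q['frame'] for q in cs],0)
pickle.dump((c,get_state()),open('c7.pkl','wb'))
m=proj(c,[.635,.09,.02]).astype(int);x,y=m[0]-18,m[1]-22;print('origin',x,y)
o=[]
for f in(c['frame'],D['scene']['frame'].astype(float)):
    f=f[y:y+40,x:x+33,::-1];f=np.clip((f-40)*1.4,0,255).astype(np.uint8);o.append(cv2.resize(f,(396,480),interpolation=cv2.INTER_CUBIC))
cv2.imwrite('pics/g7.png',np.hstack(o))
for yy in(.0888,.0923): 
  for xx in (.617,.635,.654): print(yy,xx,((proj(c,(xx,yy,.018))-[x,y]+.5)*12).round())
E
```

```text
origin 206 154
0.0888 0.617 [287. 317.]
0.0888 0.635 [238. 281.]
0.0888 0.654 [188. 245.]
0.0923 0.617 [274. 322.]
0.0923 0.635 [225. 287.]
0.0923 0.654 [175. 250.]
```

View pics/g7.png

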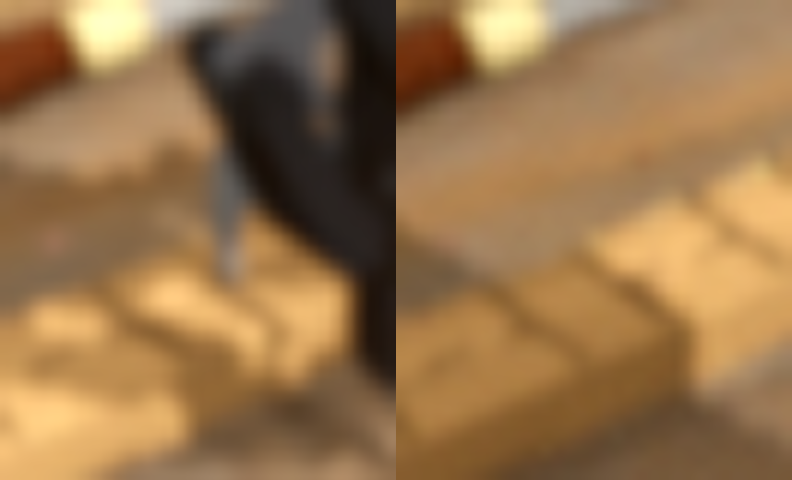

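The left panel shows the left tip ending at about (232,280). The +4 line runs on from just below it toward (278,335), matching its initial position (184,255)-(284,335) in the right panel. The stick hasn't moved. Now a numeric check of the residual, with no view used.

```bash
python3 - <<'E'
from h import *
import pickle
D=pickle.load(open('c0.pkl','rb'));c,s=pickle.load(open('c7.pkl','rb'))
f=c['frame'];g=D['scene']['frame'].astype(float)
print('cur R-B then init R-B, rows 168..184, cols 222..230')
for nm,a in(('cur gray',f.mean(2)),('cur r-b',f[:,:,0]-f[:,:,2]),('init gray',g.mean(2))):
    print(nm);print(a[168:184,222:231].round(0).astype(int))
# line +4 and -28 fit in init from unlit-side-agnostic lap: scene profile over x strips
p=s['tool_pos']
for v in(177,177.5,178): print('tip if px (224.9,%.1f)'%v,ray(c,224.9,v,.018).round(4))
E
```

```text
cur R-B then init R-B, rows 168..184, cols 222..230
cur gray
[[110 110 107  93  71  55  53  58  63]
 [111 111 109 102  82  62  53  56  61]
 [112 111 109 106  95  74  57  55  59]
 [116 111 109 109 108  92  69  57  56]
 [125 117 110 113 120 112  92  71  59]
 [132 125 115 119 130 130 118  99  78]
 [130 127 122 129 138 139 134 121 102]
 [125 124 125 137 141 136 133 126 118]
 [131 122 122 134 137 131 128 127 127]
 [148 131 122 129 137 140 141 139 140]
 [164 150 138 134 139 147 154 155 156]
 [171 166 158 148 141 142 152 161 167]
 [166 167 166 161 156 149 145 154 166]
 [146 150 156 163 169 163 144 142 157]
 [123 126 132 146 162 161 143 142 155]
 [114 115 116 127 146 151 142 148 156]]
cur r-b
[[48 31 14  7  9 12 12 10  7]
 [45 29 12  6  8 11 12 11  8]
 [43 28 11  7 13 17 15 11  9]
 [44 29 12 13 29 36 26 14 10]
 [49 36 16 22 48 58 48 32 18]
 [57 47 23 28 58 72 68 55 38]
 [66 56 30 32 60 77 76 69 57]
 [71 60 33 33 58 73 75 72 68]
 [76 63 39 37 57 71 74 73 73]
 [83 72 54 50 65 76 79 79 79]
 [87 82 74 69 74 80 84 85 86]
 [90 88 86 81 78 79 83 87 88]
 [89 89 88 86 85 82 81 84 88]
 [82 84 85 87 88 86 80 80 85]
 [72 73 76 82 86 86 80 80 85]
 [66 66 67 73 81 84 80 82 85]]
init gray
[[131 131 129 128 126 127 129 129 129]
 [130 130 129 128 128 129 131 131 128]
 [131 131 130 131 131 136 141 140 132]
 [132 131 133 136 143 151 155 154 145]
 [134 135 141 148 156 163 165 165 161]
 [142 146 153 160 164 167 169 171 171]
 [143 154 163 168 169 170 172 174 171]
 [131 147 162 169 169 168 171 173 169]
 [122 132 145 153 155 160 167 172 169]
 [128 124 123 122 131 147 163 169 168]
 [132 128 119 111 113 129 149 160 164]
 [132 130 127 120 112 113 129 145 154]
 [129 129 129 127 121 115 115 125 139]
 [128 128 128 126 125 119 113 111 123]
 [125 127 124 121 118 112 107 105 118]
 [119 120 116 111 108 105 104 104 117]]
tip if px (224.9,177.0) [0.6355 0.0899 0.018 ]
tip if px (224.9,177.5) [0.6336 0.0913 0.018 ]
tip if px (224.9,178.0) [0.6316 0.0927 0.018 ]
```

The tip end is at about px (224.5, 177.6), and the +4 line passes px (224.5, 177.6) in the same picture. The left point is therefore on its line to about 1 mm, and the width of 33.06 mm gives a 32 mm gap for the right point. I'll lift 2 mm to take off the slight pressure and do a last check.

```bash
python3 -m jog '[[[-0.001,0,0],[0,0,0],0.385],[[-0.002,0,0],[0,0,0],0.385],[[-0.002,0,0],[0,0,0],0.385],[[-0.002,0,0],[0,0,0],0.385],[[-0.002,0,0],[0,0,0],0.385]]' 25; python3 - <<'E'
from h import *
import pickle
F=[];W=[];fr=[]
for _ in range(10):
    c=snap('scene');s=get_state();F.append(s['wrist_force']);W.append(s['width']);fr.append(c['frame'])
print(s['time_s'],s['tool_pos'].round(4),np.mean(F,0).round(2),'width',np.mean(W).round(5),'gap mm',(np.mean(W)*1e3-16)/.533)
plan([.5688,.0725,.0433],.026)
f=np.mean(fr,0)[130:290,150:360,::-1].astype(np.uint8)
cv2.imwrite('pics/g8.png',cv2.resize(f,None,fx=3.7,fy=3.7,interpolation=cv2.INTER_CUBIC))
E
```

```text
time_s: 10.55
tool_pos: [0.5688, 0.0725, 0.0433]
eef_rot: [0.708, 0.009, -0.706, 0.009]
wrist_force: [0.3, 0.5, -1.5]
width: 0.0329
11.05 [0.5688 0.0725 0.0433] [ 0.17 -0.28 -0.93] width 0.03301 gap mm 31.90535244677473
sign 1 shift mm [ 0. -0.  0.] turn [1.7994e+02 4.0000e-02 1.9000e-01]
sign -1 shift mm [ 0. -0.  0.] turn [-0.06 -0.12  0.02]
```

View pics/g8.png

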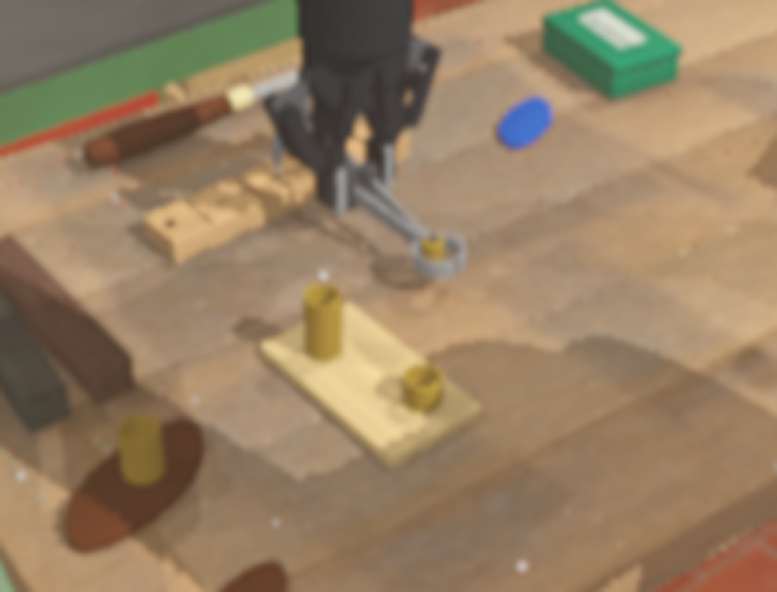

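The ferrules stand untouched at (142,450), (323,320) and (422,388). The stick is in place and the dividers are held level over it, with the bow at (438,255). I'll hand in.

```bash
python3 -c "
from bench import *
print(hand_in())"
```

```text
the job is handed in; nothing more can be done
None
```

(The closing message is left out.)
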